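Lock the turntable with its stop pin

ROBOT

A 6-joint arm with a two-finger parallel gripper is mounted at the origin on the work surface. World frame = base frame: x ahead of the robot, y to its left, z up, the work surface at z = 0. Lengths are in m, angles in rad, forces in N, time in s.
With the tool pointing down it reaches from about 0.275 to 0.975 m from the base axis. Payload 8.4 kg.
Tool frame: the origin (TCP) lies on the centre line of the jaws, within the pads' length; the fingertips stand 17 mm ahead of it and the grasp point (between the pads) lies 2 mm behind it; z points along the fingers, y is the line along which they close (so a half turn about z gives the same grasp; the last joint's range is limited). The gripper opens to 92 mm and grips with 3 to 60 N. Pads are 20 mm wide; open, the fingers measure 128 mm over their backs; the gripper's body (75 mm by 189 mm) begins 69 mm behind the grasp point.
Start: joints at [-1.299, 0.353, 1.633, -0, 1.155, -0.002], TCP at [0.169, -0.602, 0.232] pointing down, gripper open.
Joint ranges: [-2.63, 2.63], [-0.92, 2.1], [0.06, 2.66], [-1.3, 4.44], [0, 2.69], [-3.02, 3.02]. Speed limits (rad/s): [2.22, 2.22, 2.79, 3.14, 3.14, 3.14].

INTERFACE

Orientations are given as a unit quaternion [x, y, z, w].
In Python, from cell import manip gives the robot as it stands. The module is installed in compiled form; this text tells all that it offers.
- The arm moves only by the tool play_rows, never from a script. Its argument "moves" is one flat list of numbers, 4 for each row, row after row: the shift along the tool's x, y, z in m, then the turn about the tool's z in degrees. A call has 1 to 10 rows; each row shifts and turns the commanded pose from where the row before left it, along the tool's axes as they then stand; what a row does not reach is not made up. A row lasts 1/10 s, in which the tool goes at most 50 mm and 8.59 degrees, less where a joint would pass 70% of its speed; a pose out of reach is approached as far as the arm can. A call is refused whole if a number of a shift passes 0.05 or a number of a turn 8.59, either way. A call with a gripper value outside its range is refused whole. "fingers" is the opening, from 0 (shut) to 1 (fully open), set as the call begins (left out, the last holds). The fingers move at their own pace and stop on an object; the grip force is fixed at half the most. Time passes only in rows, so rows that do not move let the fingers close. It gives the time, the measured TCP pose, the force, the opening and the grip force at its end, in the units of the state.
- manip.sense(): the state, without advancing time (a new reading comes with each control period).
- manip.get_image(name): name is "side" or "top"; returns (picture, depth): 400x640x3 uint8, red, green, blue; 400x640 float32, m along the optical axis (not along the pixel's ray), 0 where there is no reading.
- manip.camera_info(name): a dict with "fx", "fy", "cx", "cy" (pixels), "world_from_camera" (4x4, takes a point from camera to world coordinates). Camera axes: x right, y up, looking along -z (the intrinsics and any distortion apply to the point x, -y, -z); pixel columns grow to the right and rows downward; lengths in m; the calibration is good to about 2 mm. A picture is of the moment at which its call begins. camera_info takes no time and is no camera call.
- manip.close_job(): hands the job in; it is judged then, once.
Trained networks look in the newest picture that a camera, given by its name, has taken for a name from the list of things; names that differ only in an ending like _2 or _b are one class to them, and where a whole thing is asked for, a point or a joint stands for the part that bears it (a point fixed in the world has none). Each returns a list of dicts, best first, with "score" (0 to 1); they miss things now and then, are a little off and sometimes report something else, mostly with a low value. They report only what shows in the picture. A call takes as long as a camera call.
- manip.cut_out(camera, name): "mask" (400x640 bool, what is visible of it).
- manip.place_of(camera, name): "at" ([x, y, z] in m, in world coordinates, good to about 4 mm: a listed point, or the origin of a listed thing).
The state is a dict: "clock": time; "joint_pos": joint angles; "dq": joint speeds; "joint_torque": joint torques, N m; "tcp_pos": TCP position; "tcp_rot": TCP orientation; "contact_force": force on the tool from outside, world axes, zero at the start; "torque": the same for the moment, N m; "opening": opening from 0.0 (shut) to 1.0 (fully open); "finger_force": force on a finger pad.
Only numpy, scipy, OpenCV 4.12 (cv2) and the standard library are available. Lean on these libraries where they do the work, as an engineer would, in place of code of your own. Each camera call takes 0.05 s, during which the arm holds its last target. There are 200 camera calls.

TASK

Lock the spinning turntable so it can no longer turn: take the stop pin from its wooden stand, put it into the hole in the tray, turn the tray towards the nib on the foot until the pin finds the hidden hole in the foot underneath, and push it fully home with its collar flat on the tray, then let go. Feel for the hole with a gentle touch and never force the pin: press with no more than about 20 N. Leave both espresso cups standing on the tray and everything else on the shelf where it is.

Things in the scene. Friction and masses are not known exactly. Their poses are not given: they have to be found in the camera images.
- pin: the stop pin, standing upright in the stand at the start. Origin at the centre of its lower end, z up along the pin. Steel shaft 14 mm in diameter from 0 to 40 mm above the origin, its lowest 7 mm tapering to 8 mm diameter at the tip; steel collar 32 mm in diameter from 40 to 45 mm; dark wooden square grip 20 x 20 mm from 45 to 90 mm, its flat sides facing the pin's x and y axes. 80 g
- pin_tip (a point): centre of the pin's lower end
- pin_grip (a point): middle of the pin's square grip, 68 mm above the tip
- stand: fixed light wooden block, 60 x 60 x 44 mm high, origin at the centre of its underside; a vertical hole of 16.5 mm diameter through its centre holds the pin, whose collar rests on its top (the pin must be lifted 40 mm to be clear)
- foot: the turntable's fixed dark steel foot, 300 mm across, under the tray; origin on the turning axis at shelf height, x axis towards its nib. Covered by the tray is its flat top, 30 mm above the shelf, with one vertical 16.5 mm hole right through, 112.5 mm from the axis. That hole lies up to 16 degrees (32 mm of arc) to either side of the nib; it cannot be seen or measured, only felt with the pin
- nib (a point): outer end of the foot's one nib, 16 mm wide, 179 mm from the turning axis, sticking out from under the tray's edge, 2 to 22 mm above the shelf; this point is 12 mm above the shelf. It shows roughly where the hidden hole is
- tray: round wooden tray, 310 mm across, turning on the foot about its vertical axis; origin on that axis at its underside, 32 mm above the shelf (2 mm above the foot's flat top); x axis towards its hole. 14 mm thick; a rim at 147 to 155 mm from the axis stands 5 mm above the top face. Turns freely with light friction, about 1 N at the hole. At the start its hole is 24 to 40 degrees anticlockwise (from above) of the nib
- tray_hole (a point): centre of the mouth of the tray's only hole, at its top face 46 mm above the shelf; vertical, 16.5 mm in diameter, right through, 112.5 mm from the turning axis. A pin put in it first comes to rest with its tip on the foot's flat top, 30 mm above the shelf; pushed home through the foot's hole too, its tip is 6 mm above the shelf and its collar lies on the tray
- cup_a: white espresso cup, 62 mm across the rim and 55 mm tall, standing on the tray's cork centre (47 mm above the shelf) on the side away from the hole; origin under its centre
- cup_b: the second espresso cup, alike
- canister_big: white ceramic canister, 124 mm across, 190 mm tall, origin under its centre; not to be moved
- canister_mid: white ceramic canister, 104 mm across, 160 mm tall; not to be moved
- canister_small: white ceramic canister, 84 mm across, 130 mm tall; not to be moved
- kettle: copper-toned kettle, 176 mm across with a spout and a top handle, about 200 mm tall; not to be moved
- jug: small white plastic milk jug, 72 mm across, 85 mm tall, with a side handle; not to be moved

How it is judged:
By the outcome, as a careful person would: the job done as asked, in the order asked, and still so for the second after the job is handed in, with the robot touching nothing.
It also fails if it takes over 72 s, if anything falls off the work surface, if the arm or the gripper's body presses on something with over 40 N, if the wrist force passes 120 N, or if a joint passes its speed limit or range.

## Working session

There is one attempt and no reset: what is moved stays moved. The work goes in short steps, Python scripts to look and compute and a tool call to move; the robot and the scene stay as the last step left them, time stands still between calls to the robot, and variables do not carry over. Pictures are saved under pics/ and viewed, at most 10 in all, crops included, and the job is handed in when it is done.

Besides the shell and the picture viewer there is one more tool, called after ">>>" as a command line: name --argument value ..., lists and objects as JSON in quotes. play_rows: Moves the arm, as the interface text tells. Its arguments: {"type":"object","properties":{"moves":{"type":"array","items":{"type":"number"}},"fingers":{"type":"number"}},"required":["moves"]}

```bash
mkdir -p pics; python3 - <<'E'
from cell import manip
import cv2,numpy as np
s=manip.sense();print(s['clock'],s['tcp_pos'],s['tcp_rot'],s['opening'],s['contact_force'])
for c in('top','side'):
    im,d=manip.get_image(c);cv2.imwrite(f'pics/{c}0.png',im[:,:,::-1])
    for n in('pin_tip','pin_grip','stand','foot','nib','tray','tray_hole','cup_a','canister_big','canister_mid','canister_small','kettle','jug'):
        r=manip.place_of(c,n);print(c,n,[(np.round(x['at'],3).tolist(),round(x['score'],2)) for x in r[:2]])
E
```

```text
0.0 [ 0.16886383 -0.60127054  0.23086162] [ 9.90645389e-01  1.36459645e-01 -6.87689630e-05 -6.88330534e-04] 0.9990783212503789 [0.07684426 0.13529382 0.10269313]
top pin_tip []
top pin_grip [([0.541, 0.27, 0.08], 0.68)]
top stand [([0.539, 0.271, 0.002], 0.69), ([0.763, 0.119, 0.0], 0.49)]
top foot []
top nib [([0.65, 0.025, 0.012], 0.54)]
top tray [([0.578, -0.147, 0.033], 0.55)]
top tray_hole [([0.547, -0.035, 0.044], 0.56)]
top cup_a [([0.634, -0.177, 0.047], 0.97), ([0.545, -0.186, 0.049], 0.78)]
top canister_big [([0.759, 0.116, 0.001], 0.9)]
top canister_mid [([0.696, 0.398, 0.002], 0.85)]
top canister_small [([0.778, 0.261, 0.001], 0.6)]
top kettle [([0.676, -0.43, 0.001], 0.97), ([0.699, 0.398, 0.0], 0.52)]
top jug [([0.437, 0.403, 0.002], 0.63)]
side pin_tip [([0.54, 0.271, 0.002], 0.77)]
side pin_grip [([0.545, 0.268, 0.073], 0.55)]
side stand [([0.541, 0.266, 0.004], 0.87), ([0.541, 0.269, 0.0], 0.56)]
side foot [([0.578, -0.146, 0.031], 0.34)]
side nib [([0.58, -0.146, 0.032], 0.74), ([0.648, 0.023, 0.012], 0.71)]
side tray [([0.579, -0.148, 0.031], 0.94)]
side tray_hole [([0.546, -0.032, 0.044], 0.84)]
side cup_a [([0.628, -0.177, 0.044], 0.75), ([0.547, -0.192, 0.05], 0.66)]
side canister_big [([0.761, 0.121, -0.004], 0.58)]
side canister_mid [([0.701, 0.401, 0.001], 0.6)]
side canister_small [([0.78, 0.264, 0.001], 0.57)]
side kettle [([0.671, -0.426, 0.003], 0.93)]
side jug [([0.433, 0.41, -0.002], 0.91), ([0.779, 0.261, 0.001], 0.57)]
```

```bash
python3 - <<'E'
import cv2,numpy as np
from cell import manip
im=cv2.imread('pics/top0.png');K=manip.camera_info('top');print({k:np.round(v,3).tolist() for k,v in K.items()})
T=np.linalg.inv(K['world_from_camera'])
def px(p):
    q=T@np.r_[p,1];return K['fx']*q[0]/-q[2]+K['cx'],K['fy']*-q[1]/-q[2]+K['cy']
u,v=map(int,px([.541,.27,.09]));print(u,v,px([.547,-.034,.046]),px([.65,.024,.012]))
c=cv2.resize(im[v-30:v+30,u-30:u+30],(400,400),interpolation=cv2.INTER_CUBIC)
o=np.zeros((600,640,3),np.uint8);o=cv2.copyMakeBorder(cv2.resize(im,None,fx=.62,fy=.62),0,400-248,0,0,cv2.BORDER_CONSTANT)
cv2.imwrite('pics/a.png',np.hstack([o,c]))
E
```

```text
{'fx': 485.053, 'fy': 485.053, 'cx': 319.886, 'cy': 198.86, 'world_from_camera': [[-0.016, 0.985, -0.169, 0.37], [-1.0, -0.016, 0.003, -0.019], [0.001, 0.169, 0.986, 1.316], [0.0, 0.0, 0.0, 1.0]]}
205 215 (np.float64(324.2378144628696), np.float64(214.0502457873167)) (np.float64(302.3488603860908), np.float64(178.96935167137383))
```

View pics/a.png

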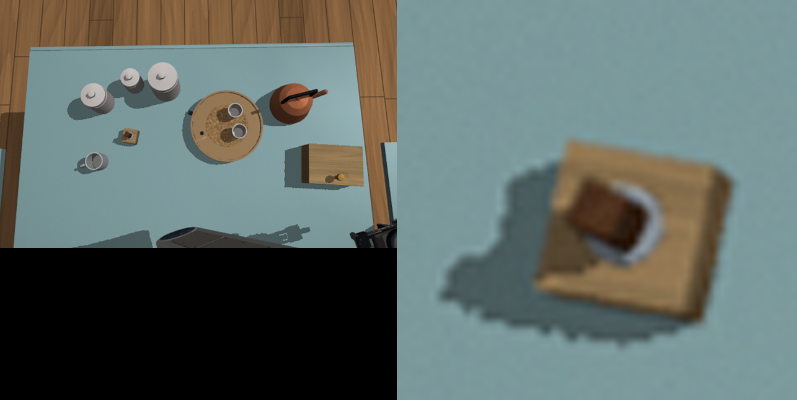

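View pics/side0.png

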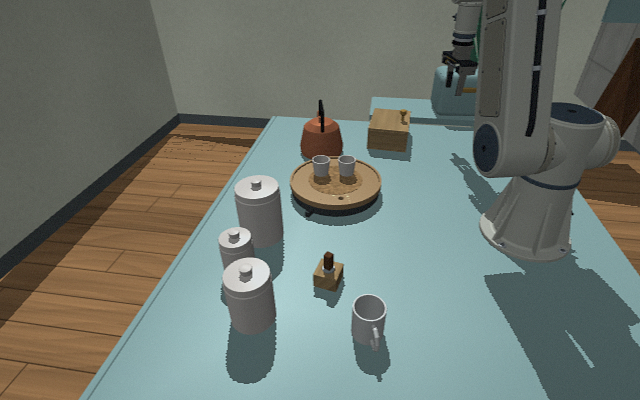

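```bash
cat > h.py <<'E'
import cv2,numpy as np
from cell import manip
def px(c,P):
    K=manip.camera_info(c);T=np.linalg.inv(K['world_from_camera'])
    q=np.c_[P,np.ones(len(P))]@T.T
    return np.c_[K['fx']*q[:,0]/-q[:,2]+K['cx'],K['fy']*q[:,1]/q[:,2]+K['cy']]
E
python3 - <<'E'
from h import *
from scipy.optimize import minimize
def box(x,y,w,s=.01):
    P=[]
    for z in(.049,.094):
        for a in range(4):
            t=w+np.pi/4+a*np.pi/2;P.append([x+s*2**.5*np.cos(t),y+s*2**.5*np.sin(t),z])
    return np.array(P)
S=8;D={}
vis=[]
for c in('top','side'):
    im=cv2.imread(f'pics/{c}0.png').astype(float)
    u,v=px(c,[[.541,.27,.075]])[0].astype(int);r=20
    cr=cv2.resize(im[v-r:v+r,u-r:u+r],None,fx=S,fy=S,interpolation=cv2.INTER_CUBIC)
    # dark and brownish: grip
    m=(cr[:,:,2]<120)&(cr[:,:,2]>cr[:,:,0]+12)
    n,l,st,ce=cv2.connectedComponentsWithStats(m.astype(np.uint8))
    k=1+np.argmax(st[1:,4]);D[c]=((l==k),u-r,v-r)
    w=cr.copy();w[l==k]=w[l==k]*.5+np.array([0,127,0]);vis.append(np.vstack([cr,w]))
def ov(p,c):
    m,u0,v0=D[c];q=(px(c,box(p[0],p[1],p[2]))-[u0,v0]+.5)*S-.5
    o=np.zeros(m.shape,np.uint8);cv2.fillConvexPoly(o,cv2.convexHull(np.round(q).astype(np.int32)),1);return o>0
def cost(p,cs=('top','side')):
    e=0
    for c in cs:
        # per-camera free pixel shift absorbed in x,y; IoU
        o=ov(p,c);m=D[c][0];e+=1-(o&m).sum()/(o|m).sum()
    return e
for cs in(('top',),('side',),('top','side')):
    res=[]
    for w in np.radians(np.arange(0,90,10)):
        s=minimize(cost,[.541,.27,w],args=(cs,),method='Nelder-Mead',options=dict(initial_simplex=[[.541,.27,w],[.546,.27,w],[.541,.275,w],[.541,.27,w+.15]]))
        res.append((round(s.fun,3),np.round(s.x[:2],4).tolist(),round(np.degrees(s.x[2])%90,1)))
    print(cs,sorted(res,key=lambda t:t[0])[:4])
cv2.imwrite('pics/b.png',np.hstack(vis)[:600])
# stand outline yaw
E
```

```text
('top',) [(np.float64(0.641), [0.5392, 0.2769], np.float64(15.1)), (np.float64(0.642), [0.54, 0.278], np.float64(8.0)), (np.float64(0.642), [0.5392, 0.2768], np.float64(18.5)), (np.float64(0.643), [0.5398, 0.2778], np.float64(7.1))]
('side',) [(np.float64(0.179), [0.5425, 0.2707], np.float64(0.9)), (np.float64(0.18), [0.5423, 0.2705], np.float64(90.0)), (np.float64(0.18), [0.5424, 0.2709], np.float64(0.0)), (np.float64(0.182), [0.5423, 0.2697], np.float64(88.7))]Traceback (most recent call last):
  File "<stdin>", line 32, in <module>
    res = _minimize_neldermead(fun, x0, args, callback, bounds=bounds,
                               **options)
    fxr = func(xr)
    fx = function(np.copy(x), *(wrapper_args + args))
  File "<stdin>", line 27, in cost
  File "<stdin>", line 21, in ov
  File "h.py", line 4, in px
    K=manip.camera_info(c);T=np.linalg.inv(K['world_from_camera'])
ValueError: time passes only in moves, steps and waits
```

```bash
cat > h.py <<'E'
import cv2,numpy as np,functools
from cell import manip
@functools.lru_cache
def cam(c):
    K=manip.camera_info(c);return K,np.linalg.inv(K['world_from_camera'])
def px(c,P):
    K,T=cam(c)
    q=np.c_[P,np.ones(len(P))]@T.T
    return np.c_[K['fx']*q[:,0]/-q[:,2]+K['cx'],K['fy']*q[:,1]/q[:,2]+K['cy']]
E
python3 - <<'E'
from h import *
vis=[]
for c in('top','side'):
    im=cv2.imread(f'pics/{c}0.png')
    u,v=px(c,[[.541,.27,.07]])[0].astype(int);r=16;print(c,u-r,v-r)
    cr=cv2.resize(im[v-r:v+r,u-r:u+r],(400,400),interpolation=cv2.INTER_NEAREST)
    # expected box, yaw -10/80
    for w,col in((-.2,(0,255,0)),):
        P=[[.541+.01414*np.cos(w+np.pi/4+a*np.pi/2),.27+.01414*np.sin(w+np.pi/4+a*np.pi/2),z] for z in(.049,.094) for a in range(4)]
        q=np.round((px(c,P)-[u-r,v-r]+.5)*12.5).astype(np.int32)
        for g in(q[:4],q[4:]):cv2.polylines(cr,[g],True,col,1)
    vis.append(cr)
cv2.imwrite('pics/b.png',np.hstack(vis))
E
```

```text
top 191 200
side 312 244
```

View pics/b.png

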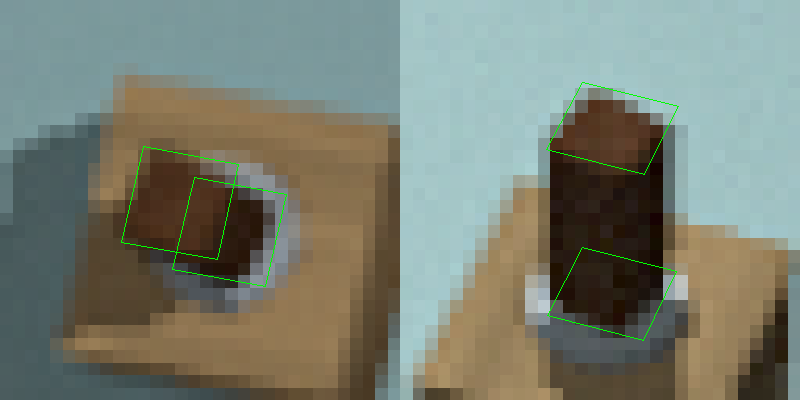

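```bash
python3 - <<'E'
from h import *
from scipy.optimize import minimize
S=8;r=16;D={};V=[]
for c in('top','side'):
    im=cv2.imread(f'pics/{c}0.png').astype(float)
    u,v=px(c,[[.541,.27,.07]])[0].astype(int)
    cr=cv2.resize(im[v-r:v+r,u-r:u+r],None,fx=S,fy=S,interpolation=cv2.INTER_LINEAR)
    # brown-dark: green channel low
    m=(cr[:,:,1]<(62))&(cr[:,:,0]<70)
    l=cv2.connectedComponents(m.astype(np.uint8))[1]
    k=l[r*S,r*S] if l[r*S,r*S] else l[r*S,(r-1)*S];D[c]=(l==k,u-r,v-r);w=cr.copy();w[l==k]=[0,255,0];V.append(w)
def ov(x,y,w,c):
    m,u0,v0=D[c];a=w+np.pi/4+np.arange(4)*np.pi/2
    P=[[x+.01414*np.cos(t),y+.01414*np.sin(t),z] for z in(.049,.094) for t in a]
    q=(px(c,P)-[u0,v0]+.5)*S
    o=np.zeros(m.shape,np.uint8);cv2.fillConvexPoly(o,cv2.convexHull(np.round(q*16).astype(np.int32)),1,shift=4);return o>0
for cs in(('top',),('side',)):
    for d in range(-45,45,6):
        w=np.radians(d)
        f=lambda p:sum(1-(ov(*p,w,c)&D[c][0]).sum()/(ov(*p,w,c)|D[c][0]).sum() for c in cs)
        s=minimize(f,[.541,.27],method='Nelder-Mead',options=dict(initial_simplex=[[.541,.27],[.545,.27],[.541,.274]],xatol=2e-4,fatol=1e-3));print(cs,d,round(s.fun,3),np.round(s.x,4))
cv2.imwrite('pics/c.png',np.hstack(V))
E
```

```text
('top',) -45 0.258 [0.5394 0.2731]
('top',) -39 0.243 [0.5396 0.2724]
('top',) -33 0.215 [0.5387 0.2713]
('top',) -27 0.195 [0.5392 0.2722]
('top',) -21 0.212 [0.5401 0.2734]
('top',) -15 0.231 [0.5402 0.2729]
('top',) -9 0.249 [0.5404 0.2732]
('top',) -3 0.27 [0.5399 0.273 ]
('top',) 3 0.285 [0.54  0.273]
('top',) 9 0.299 [0.5398 0.2728]
('top',) 15 0.304 [0.5397 0.2728]
('top',) 21 0.305 [0.5398 0.2731]
('top',) 27 0.299 [0.5397 0.2732]
('top',) 33 0.289 [0.5397 0.2734]
('top',) 39 0.28 [0.5393 0.2732]
('side',) -45 0.304 [0.5421 0.271 ]
('side',) -39 0.308 [0.5418 0.2699]
('side',) -33 0.308 [0.5424 0.2702]
('side',) -27 0.301 [0.5416 0.2692]
('side',) -21 0.289 [0.5417 0.2694]
('side',) -15 0.271 [0.5412 0.2701]
('side',) -9 0.246 [0.541 0.27 ]
('side',) -3 0.211 [0.5416 0.2706]
('side',) 3 0.177 [0.5419 0.2712]
('side',) 9 0.197 [0.5418 0.2723]
('side',) 15 0.182 [0.5419 0.2721]
('side',) 21 0.223 [0.5418 0.2713]
('side',) 27 0.254 [0.5422 0.2717]
('side',) 33 0.277 [0.5416 0.2716]
('side',) 39 0.295 [0.543  0.2713][ WARN:0@0.642] global loadsave.cpp:1063 imwrite_ Unsupported depth image for selected encoder is fallbacked to CV_8U.
```

View pics/c.png

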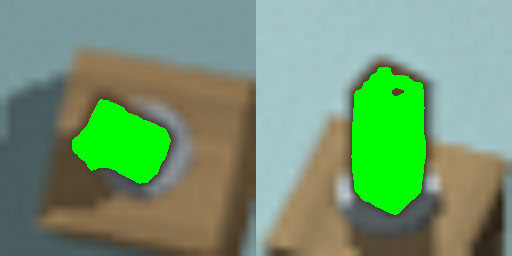

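>>> play_rows --moves '[0,0,0,-8.2,0,0,0,-8.2,0,0,0,-8.2,0,0,0,-8.2,0,0,0,-8.2,0,0,0,-8.2,0.047,-0.0015,0,0,0.047,-0.0015,0,0,0.047,-0.0015,0,0,0.047,-0.0015,0,0]'

```text
clock: 2.4
tcp_pos: [0.2437, -0.4274, 0.2316]
tcp_rot: [0.844, 0.536, 0.0, 0.0]
contact_force: [0.0, 1.3, 1.4]
opening: 1.0
finger_force: 0.0
```

>>> play_rows --moves '[0.047,-0.0015,0,0,0.047,-0.0015,0,0,0.047,-0.0015,0,0,0.047,-0.0015,0,0,0.047,-0.0015,0,0,0.047,-0.0015,0,0,0.047,-0.0015,0,0,0.047,-0.0015,0,0,0.047,-0.0015,0,0,0.047,-0.0015,0,0]'

```text
clock: 3.4
tcp_pos: [0.4298, 0.005, 0.232]
tcp_rot: [0.844, 0.537, 0.0, 0.0]
contact_force: [0.5, -1.0, 0.1]
opening: 1.0
finger_force: 0.0
```

>>> play_rows --moves '[0.047,-0.0015,0,0,0.047,-0.0015,0,0,0.047,-0.0015,0,0,0.047,-0.0015,0,0,0,0,0,0]'

```text
clock: 3.9
tcp_pos: [0.5056, 0.1804, 0.2317]
tcp_rot: [0.843, 0.538, 0.001, -0.0]
contact_force: [-0.3, -0.0, -0.6]
opening: 0.999
finger_force: 0.0
```

```bash
cat >> h.py <<'E'
def go(*t):
    from scipy.spatial.transform import Rotation as R
    s=manip.sense();r=R.from_quat(s['tcp_rot'])
    print('t',round(s['clock'],2),'tcp',np.round(s['tcp_pos'],4),'x-yaw',np.round(np.degrees(np.arctan2(*r.as_matrix()[1::-1,0])),1),'F',np.round(s['contact_force'],1),'open',round(s['opening'],3),'j',np.round(s['joint_pos'],2))
    for p in t: print('d',np.round(r.inv().apply(np.array(p)-s['tcp_pos']),4))
E
python3 -c "
from h import *
go([.541,.271,.1],[.541,.271,.074])"
```

```text
t 3.9 tcp [0.5056 0.1804 0.2317] x-yaw 65.1 F [-0.3 -0.  -0.6] open 0.999 j [0.34 0.21 1.82 0.   1.1  0.77]
d [ 0.0968 -0.0062  0.132 ]
d [ 0.0967 -0.0063  0.158 ]
```

>>> play_rows --moves '[0.0484,-0.0031,0,0,0.0484,-0.0031,0,0,0,0,0.045,0,0,0,0.045,0,0,0,0.03,0,0,0,0.025,0,0,0,0.0148,0,0,0,0,0]'

```text
clock: 4.7
tcp_pos: [0.5379, 0.2651, 0.0701]
tcp_rot: [0.844, 0.536, -0.002, -0.0]
contact_force: [0.2, 1.2, 0.7]
opening: 0.999
finger_force: 0.0
```

>>> play_rows --fingers 0 --moves '[0,0,0,0,0,0,0,0,0,0,0,0,0,0,0,0,0,0,0,0,0,0,0,0,0,0,0,0]'

```text
clock: 5.4
tcp_pos: [0.5391, 0.2661, 0.0719]
tcp_rot: [0.844, 0.537, 0.0, 0.0]
contact_force: [0.2, 0.6, -0.4]
opening: 0.413
finger_force: 0.0
```

```bash
python3 -c "
from h import *
go([.541,.271,.072])
print(manip.sense()['finger_force'],manip.sense()['torque'])"
```

```text
t 5.4 tcp [0.5391 0.2661 0.0719] x-yaw 64.9 F [ 0.2  0.6 -0.4] open 0.413 j [ 0.46  0.51  1.8  -0.    0.83  0.89]
d [ 0.0053 -0.0003 -0.0001]
0.0 [-0.06593792 -0.03723376 -0.00988402]
```

>>> play_rows --moves '[0.005,0,0,0,0,0,0,0,0,0,0,0,0,0,0,0,0,0,0,0,0,0,0,0]'

```text
clock: 6.0
tcp_pos: [0.5412, 0.2706, 0.0718]
tcp_rot: [0.844, 0.536, 0.0, -0.0]
contact_force: [0.1, -0.1, 0.3]
opening: 0.214
finger_force: 30.0
```

```bash
python3 -c "
from h import *
go()
s=manip.sense();print(s['finger_force'],s['torque'])
im,d=manip.get_image('side');cv2.imwrite('pics/d.png',cv2.resize(im[200:320,240:420,::-1],None,fx=4,fy=4))"
```

```text
t 6.0 tcp [0.5412 0.2706 0.0718] x-yaw 64.9 F [ 0.1 -0.1  0.3] open 0.214 j [0.46 0.51 1.8  0.   0.83 0.9 ]
30.000140368938446 [ 0.0594301  -0.15793841 -0.02823882]
```

View pics/d.png

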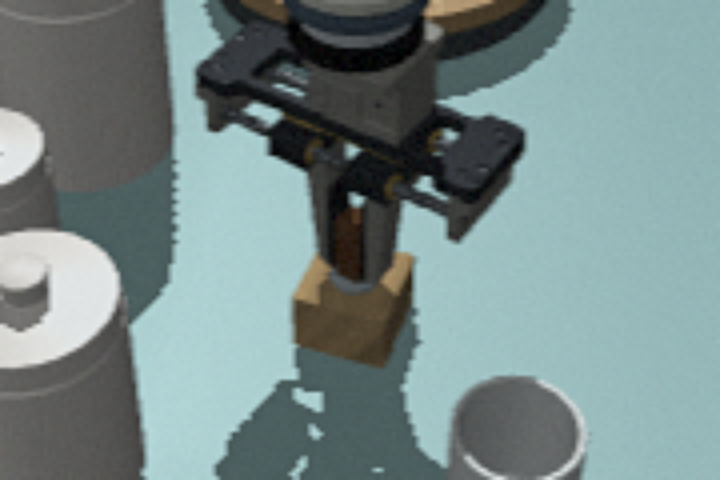

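>>> play_rows --moves '[0,0,-0.006,0,0,0,-0.012,0,0,0,-0.012,0,0,0,-0.015,0,0,0,-0.015,0,0,0,-0.01,0,0,0,0,0]'

```text
clock: 6.75
tcp_pos: [0.5422, 0.2711, 0.144]
tcp_rot: [0.844, 0.536, 0.002, 0.0]
contact_force: [0.1, 0.3, -1.0]
opening: 0.215
finger_force: 30.0
```

```bash
python3 - <<'E'
from h import *
from scipy.optimize import minimize
go()
def ray(c,u,v,z):
    K,_=cam(c);W=np.array(K['world_from_camera'])
    d=W[:3,:3]@np.array([(u-K['cx'])/K['fx'],-(v-K['cy'])/K['fy'],-1]);o=W[:3,3];return o+d*(z-o[2])/d[2]
a=np.linspace(0,2*np.pi,120)
for c in('top','side'):
    im=cv2.imread(f'pics/{c}0.png')
    u,v=px(c,[[.5465,-.0335,.046]])[0].round().astype(int)
    w=cv2.cvtColor(im,6).astype(float)[v-7:v+8,u-9:u+10]
    bg=np.median(w);k=np.clip(bg-25-w,0,None);l=cv2.connectedComponents((k>0).astype(np.uint8))[1]
    i=np.argmax(k);k=k*(l==l.flat[i]);yy,xx=np.mgrid[v-7:v+8,u-9:u+10]
    cu,cv=(k*xx).sum()/k.sum(),(k*yy).sum()/k.sum()
    print(c,'hole',round(cu,2),round(cv,2),(k>0).sum(),ray(c,cu,cv,.046).round(4))
    manip.get_image(c);r=manip.cut_out(c,'tray')
    if not r: print('no tray');continue
    m=r[0]['mask'];hull=np.zeros(m.shape,np.uint8);cc,_=cv2.findContours(m.astype(np.uint8),0,2);cv2.fillConvexPoly(hull,cv2.convexHull(np.vstack(cc)),1)
    np.save(f'tray_{c}.npy',hull)
    def f(p):
        P=np.vstack([np.c_[p[0]+.155*np.cos(a),p[1]+.155*np.sin(a),0*a+z] for z in(.032,.051)])
        o=np.zeros((1600,2560),np.uint8);cv2.fillConvexPoly(o,cv2.convexHull(np.round((px(c,P)+.5)*4).astype(np.int32)),1)
        h=cv2.resize(hull,(2560,1600),interpolation=0);return 1-(o&h).sum()/(o|h).sum()
    s=minimize(f,[.578,-.147],method='Nelder-Mead',options=dict(initial_simplex=[[.578,-.147],[.584,-.147],[.578,-.141]],xatol=3e-4,fatol=1e-4));print(c,'tray',s.x.round(4),round(s.fun,3),r[0]['score'])
E
```

```text
t 6.75 tcp [0.5422 0.2711 0.144 ] x-yaw 64.9 F [ 0.1  0.3 -1. ] open 0.215 j [ 0.46  0.42  1.75 -0.    0.97  0.9 ]
top hole 325.14 214.44 38 [ 0.5459 -0.0364  0.046 ]
top tray [ 0.5778 -0.1424] 0.019 0.76
side hole 340.36 197.92 17 [ 0.5473 -0.0351  0.046 ]
side tray [ 0.5776 -0.15  ] 0.121 0.7
```

>>> play_rows --moves '[-0.0343,0.0168,0,0,-0.0343,0.0168,0,0,-0.0343,0.0168,0,0,-0.0343,0.0168,0,0,-0.0343,0.0168,0,0,-0.0343,0.0168,0,0,-0.0343,0.0168,0,0,-0.0343,0.0168,0,0,0,0,0,0,0,0,0,0]'

```text
clock: 7.95
tcp_pos: [0.546, -0.0355, 0.1411]
tcp_rot: [0.844, 0.536, -0.0, -0.0]
contact_force: [-0.3, 0.8, -1.1]
opening: 0.216
finger_force: 30.0
```

```bash
python3 - <<'E'
from h import *
go([.5465,-.0355,.118])
im,d=manip.get_image('side');u,v=px('side',[[.5465,-.0355,.07]])[0].astype(int)
print(manip.place_of('side','pin_tip')[:2],manip.place_of('side','tray_hole')[:2],manip.place_of('side','pin_grip')[:2])
cv2.imwrite('pics/e.png',cv2.resize(im[v-40:v+40,u-60:u+60,::-1],None,fx=6,fy=6,interpolation=cv2.INTER_CUBIC))
E
```

```text
t 7.95 tcp [ 0.546  -0.0355  0.1411] x-yaw 64.8 F [-0.3  0.8 -1.1] open 0.216 j [-0.07  0.34  1.88  0.    0.92  0.37]
d [0.0002 0.0005 0.0231]
[{'at': [0.5497, -0.0332, 0.0717], 'score': 0.42}] [{'at': [0.5493, -0.0322, 0.0441], 'score': 0.97}, {'at': [0.5453, -0.0367, 0.0699], 'score': 0.64}] [{'at': [0.5476, -0.0381, 0.1413], 'score': 0.61}]
```

View pics/e.png

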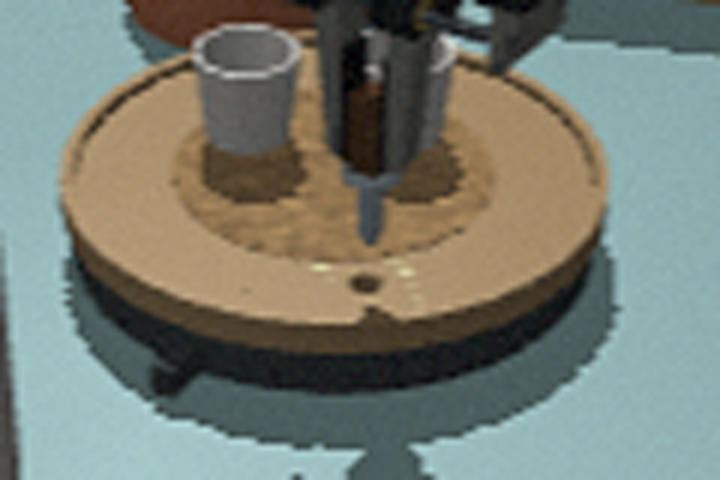

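>>> play_rows --moves '[0.0004,0.0012,0.012,0,0,0,0.008,0,0,0,0.004,0,0,0,0.002,0,0,0,0.002,0,0,0,0,0]'

```text
clock: 8.75
tcp_pos: [0.5476, -0.0351, 0.1136]
tcp_rot: [0.844, 0.536, -0.0, -0.0]
contact_force: [-0.7, -0.7, -0.9]
opening: 0.215
finger_force: 30.0
```

>>> play_rows --moves '[0,0,0.0015,0,0,0,0.0015,0,0,0,0.0015,0,0,0,0,0]'

```text
clock: 9.15
tcp_pos: [0.5476, -0.0351, 0.1091]
tcp_rot: [0.844, 0.536, -0.0, -0.0]
contact_force: [0.0, -0.3, -0.4]
opening: 0.215
finger_force: 30.0
```

>>> play_rows --moves '[0,0,0.002,0,0,0,0.002,0,0,0,0.002,0,0,0,0.002,0,0,0,0,0]'

```text
clock: 9.65
tcp_pos: [0.5475, -0.0351, 0.101]
tcp_rot: [0.844, 0.536, -0.0, -0.0]
contact_force: [-0.9, -0.2, -0.7]
opening: 0.213
finger_force: 30.0
```

>>> play_rows --moves '[0,0,0.0015,0,0,0,0.001,0,0,0,0.0007,0,0,0,0,0,0,0,0,0]'

```text
clock: 10.15
tcp_pos: [0.5477, -0.0351, 0.0981]
tcp_rot: [0.844, 0.536, -0.0, -0.0]
contact_force: [-0.7, -0.7, -0.5]
opening: 0.214
finger_force: 30.0
```

>>> play_rows --moves '[0,0,0.0005,0,0,0,0.0005,0,0,0,0,0]'

```text
clock: 10.45
tcp_pos: [0.5478, -0.0351, 0.0977]
tcp_rot: [0.844, 0.536, 0.0, 0.0]
contact_force: [-2.5, -0.6, 5.4]
opening: 0.214
finger_force: 30.0
```

```bash
cat >> h.py <<'E'
C=np.array([.578,-.1435])
def arc(th,yaw=64.85,r=.1125):
    th=np.radians(th);P=C+r*np.c_[np.cos(th),np.sin(th)];D=np.diff(P,axis=0);w=np.radians(yaw)
    return np.round(np.c_[D@[np.cos(w),np.sin(w)],D@[np.sin(w),-np.cos(w)]],4)
E
python3 -c "
from h import *
print(arc(105.6-2*np.arange(10)).tolist());print(arc(87.6-1.*np.arange(0,41,2)).tolist())"
```

```text
[[0.0025, 0.003], [0.0024, 0.0031], [0.0023, 0.0032], [0.0022, 0.0033], [0.0021, 0.0033], [0.0019, 0.0034], [0.0018, 0.0035], [0.0017, 0.0035], [0.0016, 0.0036]]
[[0.0015, 0.0036], [0.0013, 0.0037], [0.0012, 0.0037], [0.0011, 0.0038], [0.0009, 0.0038], [0.0008, 0.0038], [0.0007, 0.0039], [0.0005, 0.0039], [0.0004, 0.0039], [0.0003, 0.0039], [0.0001, 0.0039], [-0.0, 0.0039], [-0.0002, 0.0039], [-0.0003, 0.0039], [-0.0004, 0.0039], [-0.0006, 0.0039], [-0.0007, 0.0039], [-0.0008, 0.0038], [-0.001, 0.0038], [-0.0011, 0.0038]]
```

>>> play_rows --moves '[0.0012,0.0015,0,0,0.0013,0.0015,0,0,0.0024,0.0031,0,0,0.0023,0.0032,0,0,0,0,0,0]'

```text
clock: 10.95
tcp_pos: [0.5582, -0.0326, 0.0975]
tcp_rot: [0.844, 0.537, -0.001, -0.001]
contact_force: [-5.7, -0.8, 10.2]
opening: 0.216
finger_force: 30.0
```

>>> play_rows --moves '[0.0022,0.0033,-0.0003,0,0.0021,0.0033,0,0,0.0019,0.0034,0,0,0.0018,0.0035,0,0,0.0017,0.0035,0,0,0.0008,0.0018,0,0,0,0,0,0]'

```text
clock: 11.65
tcp_pos: [0.58, -0.031, 0.0976]
tcp_rot: [0.844, 0.537, -0.001, -0.0]
contact_force: [-3.7, -0.8, 5.6]
opening: 0.214
finger_force: 30.0
```

>>> play_rows --moves '[0.0008,0.0018,0,0,0.0007,0.0018,0,0,0,0,0,0]'

```text
clock: 11.95
tcp_pos: [0.5836, -0.0311, 0.0976]
tcp_rot: [0.844, 0.537, -0.001, -0.001]
contact_force: [-3.5, 0.4, 6.3]
opening: 0.214
finger_force: 30.0
```

>>> play_rows --moves '[0.0007,0.0018,0,0,0.0007,0.0018,0,0,0,0,0,0]'

```text
clock: 12.25
tcp_pos: [0.5875, -0.0314, 0.0976]
tcp_rot: [0.844, 0.536, -0.001, -0.001]
contact_force: [-3.7, -0.8, 6.4]
opening: 0.216
finger_force: 30.0
```

>>> play_rows --moves '[0.0006,0.0019,0,0,0.0006,0.0019,0,0,0,0,0,0]'

```text
clock: 12.55
tcp_pos: [0.5914, -0.0319, 0.0976]
tcp_rot: [0.844, 0.536, -0.001, -0.001]
contact_force: [-4.2, 0.5, 6.7]
opening: 0.214
finger_force: 30.0
```

>>> play_rows --moves '[0.0005,0.0019,0,0,0.0005,0.0019,0,0,0,0,0,0]'

```text
clock: 12.85
tcp_pos: [0.5953, -0.0326, 0.0976]
tcp_rot: [0.844, 0.536, -0.001, -0.001]
contact_force: [-4.2, 0.4, 6.3]
opening: 0.215
finger_force: 30.0
```

>>> play_rows --moves '[0.0005,0.0019,0,0,0.0004,0.0019,0,0,0,0,0,0]'

```text
clock: 13.15
tcp_pos: [0.5995, -0.0334, 0.0975]
tcp_rot: [0.844, 0.536, -0.0, -0.0]
contact_force: [-2.7, -0.0, 4.3]
opening: 0.218
finger_force: 30.0
```

>>> play_rows --moves '[0.0004,0.0019,0,0,0.0004,0.0019,0,0,0,0,0,0]'

```text
clock: 13.45
tcp_pos: [0.6044, -0.0344, 0.0973]
tcp_rot: [0.844, 0.536, 0.0, 0.0]
contact_force: [0.3, 0.1, -0.2]
opening: 0.216
finger_force: 30.0
```

>>> play_rows --moves '[0,0,0.001,0,0,0,0.001,0,0,0,0,0]'

```text
clock: 13.75
tcp_pos: [0.6038, -0.0343, 0.0951]
tcp_rot: [0.844, 0.536, -0.0, -0.0]
contact_force: [-0.3, -0.1, -1.1]
opening: 0.215
finger_force: 30.0
```

Dropping in freely.

>>> play_rows --moves '[0,0,0.001,0,0,0,0.001,0,0,0,0.001,0,0,0,0,0]'

```text
clock: 14.15
tcp_pos: [0.604, -0.0344, 0.0924]
tcp_rot: [0.844, 0.536, 0.0, 0.0]
contact_force: [1.0, -0.5, -0.5]
opening: 0.218
finger_force: 30.0
```

>>> play_rows --moves '[0,0,0.001,0,0,0,0.001,0,0,0,0,0]'

```text
clock: 14.45
tcp_pos: [0.6045, -0.0343, 0.0906]
tcp_rot: [0.844, 0.536, 0.001, 0.0]
contact_force: [2.2, -0.1, 0.8]
opening: 0.212
finger_force: 30.0
```

>>> play_rows --moves '[0,0.0006,0,0,0,0,0.001,0,0,0,0.001,0,0,0,0,0]'

```text
clock: 14.85
tcp_pos: [0.6048, -0.0346, 0.0884]
tcp_rot: [0.844, 0.536, 0.0, 0.0]
contact_force: [3.6, 0.4, 0.6]
opening: 0.221
finger_force: 30.0
```

>>> play_rows --moves '[0.0001,0.0006,0,0,0,0,0.001,0,0,0,0.0015,0,0,0,0.0015,0,0,0,0,0]'

```text
clock: 15.35
tcp_pos: [0.6049, -0.0347, 0.0841]
tcp_rot: [0.844, 0.536, 0.0, -0.0]
contact_force: [2.5, 0.7, -2.9]
opening: 0.214
finger_force: 30.0
```

>>> play_rows --moves '[0.0001,0.0004,0.0015,0,0,0,0.002,0,0,0,0.002,0,0,0,0.0015,0,0,0,0,0]'

```text
clock: 15.85
tcp_pos: [0.6051, -0.0348, 0.077]
tcp_rot: [0.844, 0.536, -0.0, -0.0]
contact_force: [2.4, 0.7, -2.9]
opening: 0.217
finger_force: 30.0
```

>>> play_rows --moves '[0,0.0002,0.001,0,0,0,0.001,0,0,0,0.0007,0,0,0,0.0005,0,0,0,0,0]'

```text
clock: 16.35
tcp_pos: [0.6052, -0.0349, 0.074]
tcp_rot: [0.844, 0.536, -0.0, -0.0]
contact_force: [-0.2, 0.9, -1.7]
opening: 0.217
finger_force: 30.0
```

>>> play_rows --moves '[0,0,0.0005,0,0,0,0.0005,0,0,0,0,0]'

```text
clock: 16.65
tcp_pos: [0.6059, -0.0351, 0.0738]
tcp_rot: [0.844, 0.536, 0.0, 0.0]
contact_force: [-0.8, -0.8, 5.0]
opening: 0.211
finger_force: 30.0
```

>>> play_rows --moves '[0,0,0.0004,0,0,0,0,0]'

```text
clock: 16.85
tcp_pos: [0.6062, -0.0351, 0.0738]
tcp_rot: [0.844, 0.536, 0.0, 0.001]
contact_force: [-0.7, -0.4, 7.5]
opening: 0.215
finger_force: 30.0
```

>>> play_rows --fingers 0.5 --moves '[0,0,0,0,0,0,0,0,0,0,0,0,0,0,0,0,0,0,0,0]'

```text
clock: 17.35
tcp_pos: [0.6054, -0.0349, 0.0726]
tcp_rot: [0.844, 0.536, -0.0, -0.0]
contact_force: [-0.1, 0.2, -0.6]
opening: 0.501
finger_force: 0.0
```

>>> play_rows --moves '[0,0,-0.01,0,0,0,-0.02,0,0,0,-0.03,0,0,0,-0.04,0,0,0,-0.04,0,-0.04,0,0,0,-0.04,0,0,0,-0.04,0,0,0,-0.02,0,0,0,0,0,0,0]'

```text
clock: 18.35
tcp_pos: [0.5451, -0.1637, 0.2136]
tcp_rot: [0.845, 0.535, -0.0, 0.0]
contact_force: [0.0, 0.2, -0.9]
opening: 0.497
finger_force: 0.0
```

```bash
python3 - <<'E'
from h import *
go()
im,d=manip.get_image('side');u,v=px('side',[[.59,-.08,.07]])[0].astype(int)
for n in('pin_grip','tray_hole','cup_a','stand'):print(n,[(x['at'].round(3) if hasattr(x['at'],'round') else x['at'],round(x['score'],2)) for x in manip.place_of('side',n)[:2]])
cv2.imwrite('pics/f.png',cv2.resize(im[v-45:v+55,u-65:u+65,::-1],None,fx=6,fy=6,interpolation=cv2.INTER_CUBIC))
E
```

```text
t 18.35 tcp [ 0.5451 -0.1637  0.2136] x-yaw 64.7 F [ 0.   0.2 -0.9] open 0.497 j [-0.29  0.28  1.77 -0.    1.08  0.15]
pin_grip [([0.6083, -0.0407, 0.0739], 0.7)]
tray_hole []
cup_a [([0.5312, -0.1693, 0.0468], 0.81), ([0.6107, -0.1988, 0.0439], 0.55)]
stand [([0.5374, 0.2681, 0.0027], 0.77)]
```

View pics/f.png

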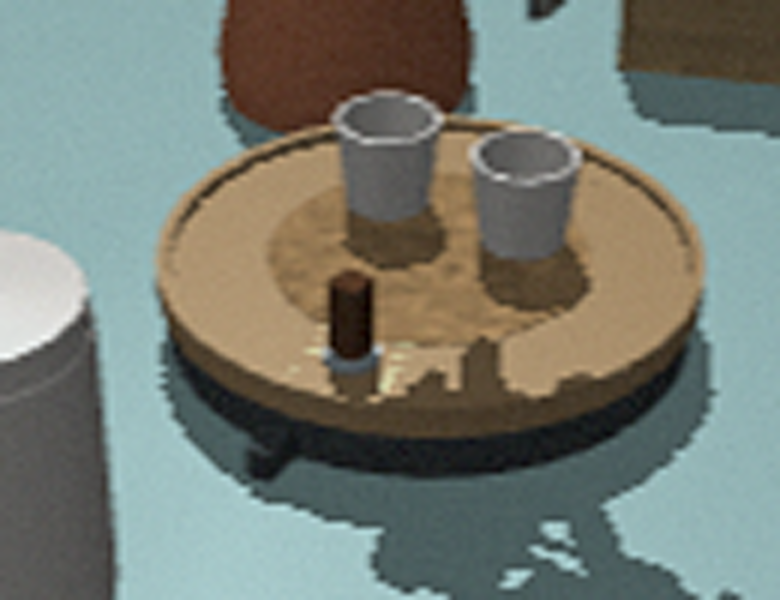

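The picture shows the pin upright, with its collar (350,358) flat on the tray, near the nib (270,455). Both cups are standing, at (390,160) and (525,200). The gripper is clear.

```bash
python3 -c "
from cell import manip
print(manip.close_job())"
```

```text
the job is handed in; nothing more can be done
None
```

The turntable is locked and the job handed in at about 19 s: the pin is fully home with its collar flat on the tray, both cups are still standing, and the highest contact reading between moves was about 10 N.

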